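# Cover the cooled crucibles with their own lids

### The arm

A 6-joint arm with a two-finger parallel gripper is mounted at the origin on the work surface. World frame = base frame: x ahead of the robot, y to its left, z up, the work surface at z = 0. Lengths are in m, angles in rad, forces in N, time in s.
With the tool pointing down it reaches from about 0.35 to 0.925 m from the base axis. Payload 6.4 kg.
Tool frame: the origin (TCP) lies midway between the tips of the shut fingers; the grasp point (between the pads) lies 19 mm behind it (ctrl.tcp_to_grasp is the distance from the TCP to the grasp point, in m); z points along the fingers, y is the line along which they close (so a half turn about z gives the same grasp; the last joint's range is limited). The gripper opens to 85 mm and grips with 20 to 120 N. Pads are 22 mm wide; open, the fingers measure 114 mm over their backs; the gripper's body (76 mm by 85 mm) begins 54 mm behind the grasp point. The pads swing forward as they close: fully open they stand 13 mm farther back than shut.
Start: joints at [1.079, 0.245, 1.558, -0, 1.339, -0.174], TCP at [0.203, 0.617, 0.231] pointing down, gripper open.
Joint ranges: [-3.13, 3.13], [-1.02, 2.26], [0.13, 2.54], [-0.95, 4.09], [0.21, 2.88], [-2.74, 2.74]. Speed limits (rad/s): [2.57, 2.57, 3.14, 3.14, 3.14, 3.14].

### API

Orientations are given as a unit quaternion [x, y, z, w].
In Python, from workcell import sense, eyes, finish_job, ctrl gives the robot as it stands.
- The arm moves only by the tool send_rows, never from a script. Its argument "targets" is a list of rows, each an object of numbers: "hand": the opening, from 0 (shut) to 1 (fully open); "dx", "dy", "dz": the shift along the world's x, y, z as a fraction of full scale; "yaw": the turn about the world's z as a fraction of full scale. In form: [{"hand": .., "dx": .., "dy": .., "dz": .., "yaw": ..}, ...]. A call has exactly 10 rows; each row is the pose to reach, as a shift and turn from the pose commanded when the call began; what a row does not reach only later rows make up. Full scale, the value 1, is 0.3 m for a shift and 30 degrees for a turn. A row lasts 1/10 s, in which the tool goes at most 50 mm and 8.59 degrees, less where a joint would pass 70% of its speed; a pose out of reach is approached as far as the arm can. A call with a number of a shift or a turn outside -1 to 1 is refused whole. A call with a gripper value outside its range is refused whole. The fingers move at their own pace and stop on an object; "force" is the grip in N (left out, the last holds). Time passes only in rows, so rows that repeat a pose let the fingers close, or fill a call up. It gives the time, the measured TCP pose, the force, the opening and the grip force at its end, in the units of the state.
- sense(): the state, without advancing time (a new reading comes with each control period).
- eyes.read_camera(name): name is "scene" or "side" or "wrist"; returns a dict with "frame" (384x512x3 uint8, red, green, blue), "z_map" (384x512 float32, m along the optical axis (not along the pixel's ray), 0 where there is no reading), "mtx" (3x3 intrinsics, pixels), "k1" (the pictures are not rectified: a ray, as slopes to the right and down, at radius r is drawn at 1 + k1 r^2 times it, then the intrinsics apply), "rvec" (rotation vector, rad) and "tvec" (3), from world to camera coordinates, as OpenCV has them. Camera axes: x right, y down, z forward; pixel columns grow to the right and rows downward; lengths in m; the calibration is good to about 2 mm. A picture is of the moment at which its call begins.
- finish_job(): hands the job in; it is judged then, once.
The state is a dict: "t": time; "q": joint angles; "qvel": joint speeds; "joint_efforts": joint torques, N m; "ee_pos": TCP position; "ee_rot": TCP orientation; "ft_force": force on the tool from outside, world axes, zero at the start; "ft_torque": the same for the moment, N m; "finger_gap": opening from 0.0 (shut) to 1.0 (fully open); "finger_force": force on a finger pad.
Only numpy, scipy, OpenCV 4.12 (cv2) and the standard library are available. Lean on these libraries where they do the work, as an engineer would, in place of code of your own. Each camera call takes 0.05 s, during which the arm holds its last target. There are 200 camera calls.

### The job

The four porcelain crucibles have cooled and must be covered before they go to the desiccator: put on each crucible the lid of its own size, so that every lid sits flat and centred on its rim, knob up. Porcelain chips, so lower each lid onto its rim rather than dropping it. Leave the crucibles standing where they are, do not knock them over, and leave the black bottle cap and the open glass dish that stand among them alone.

Things in the scene. Friction and masses are not known exactly. Their poses are not given: they have to be found in the camera images.
- crucible_small_rim (a point): Smallest porcelain crucible: an open white bowl, narrow at the foot, standing on the bench, 34 mm across the rim, 30 mm tall, wall 3 mm. The point is the centre of its open mouth, level with the rim (30 mm above the bench); z is up.
- lid_small_center (a point): Lid of the smallest crucible: a flat white porcelain disc 44 mm across and 5 mm thick with an upright round knob 14 mm across and 16 mm tall in its middle (21 mm tall in all), lying knob up on the bench. Flat underneath, with no lip. The point is on its axis half-way up, 10.5 mm above its underside; z is up through the knob. It is picked up by the knob.
- crucible_medium_rim (a point): Second smallest porcelain crucible: an open white bowl, narrow at the foot, standing on the bench, 46 mm across the rim, 37 mm tall, wall 3 mm. The point is the centre of its open mouth, level with the rim (37 mm above the bench); z is up.
- lid_medium_center (a point): Lid of the second smallest crucible: a flat white porcelain disc 56 mm across and 5 mm thick with an upright round knob 16 mm across and 16 mm tall in its middle (21 mm tall in all), lying knob up on the bench. Flat underneath, with no lip. The point is on its axis half-way up, 10.5 mm above its underside; z is up through the knob. It is picked up by the knob.
- crucible_large_rim (a point): Second largest porcelain crucible: an open white bowl, narrow at the foot, standing on the bench, 58 mm across the rim, 44 mm tall, wall 3 mm. The point is the centre of its open mouth, level with the rim (44 mm above the bench); z is up.
- lid_large_center (a point): Lid of the second largest crucible: a flat white porcelain disc 68 mm across and 5 mm thick with an upright round knob 18 mm across and 16 mm tall in its middle (21 mm tall in all), lying knob up on the bench. Flat underneath, with no lip. The point is on its axis half-way up, 10.5 mm above its underside; z is up through the knob. It is picked up by the knob.
- crucible_largest_rim (a point): Largest porcelain crucible: an open white bowl, narrow at the foot, standing on the bench, 70 mm across the rim, 51 mm tall, wall 3 mm. The point is the centre of its open mouth, level with the rim (51 mm above the bench); z is up.
- lid_largest_center (a point): Lid of the largest crucible: a flat white porcelain disc 80 mm across and 5 mm thick with an upright round knob 20 mm across and 16 mm tall in its middle (21 mm tall in all), lying knob up on the bench. Flat underneath, with no lip. The point is on its axis half-way up, 10.5 mm above its underside; z is up through the knob. It is picked up by the knob.
- bottle_cap: A black screw cap of a reagent bottle, 38 mm across, 17 mm tall, lying on the bench among the crucibles and lids: not part of the job, leave it. Origin at the centre of its underside. Nothing that stands among the crucibles is taller than the largest crucible (a black rubber stopper, 28 mm tall, is there too); bottles and equipment stand clear along the back and sides of the bench.
- petri_dish: An open clear glass dish, 60 mm across, 14 mm tall, standing among the crucibles and lids: not part of the job, leave it. Origin at the centre of its underside.
Mind the look-alikes: they are no part of the job. What is shaped like the part that bears lid_medium_center but green is not meant. What is shaped like the part that bears lid_large_center but green is not meant.

How it is judged:
By the outcome, as a careful person would: the job done as asked, in the order asked, and still so for the second after the job is handed in, with the robot touching nothing.
It also fails if it takes over 102 s, if anything falls off the work surface, if the arm or the gripper's body presses on something with over 40 N, if the wrist force passes 120 N, or if a joint passes its speed limit or range.

## Working session

There is one attempt and no reset: what is moved stays moved. The work goes in short steps, Python scripts to look and compute and a tool call to move; the robot and the scene stay as the last step left them, time stands still between calls to the robot, and variables do not carry over. Pictures are saved under pics/ and viewed, at most 14 in all, crops included, and the job is handed in when it is done.

Besides the shell and the picture viewer there is one more tool, called after "Request:" by a JSON object that holds its "name" and its "arguments". send_rows: Moves the arm, as the interface text tells. Shift numbers are shares of 0.3 m and turn numbers shares of 30 degrees, none past 1 either way. Its arguments: {"type":"object","properties":{"targets":{"type":"array","items":{"type":"object","properties":{"hand":{"type":"number"},"dx":{"type":"number","minimum":-1,"maximum":1},"dy":{"type":"number","minimum":-1,"maximum":1},"dz":{"type":"number","minimum":-1,"maximum":1},"yaw":{"type":"number","minimum":-1,"maximum":1}}}},"force":{"type":"number"}},"required":["targets"]}

```bash
mkdir -p pics; ls; python3 - <<'E'
from workcell import sense, eyes, ctrl
import cv2,numpy as np
print(sense()); print(ctrl.tcp_to_grasp)
for n in ["scene","side","wrist"]:
    d=eyes.read_camera(n); cv2.imwrite(f"pics/{n}0.png",d["frame"][:,:,::-1]); np.savez(f"pics/{n}0.npz",**d)
    R=cv2.Rodrigues(d["rvec"])[0]; print(n,d["mtx"].tolist(),d["k1"],(-R.T@d["tvec"]).tolist(),R[2],(d["z_map"]>0).mean())
E
```

```text
pics
{'t': 0.0, 'q': array([ 1.07889029e+00,  2.45781836e-01,  1.55904326e+00,  1.29434116e-05,
        1.33875101e+00, -1.74101209e-01]), 'qvel': array([-2.32505077e-04,  5.05005602e-04,  6.58141843e-05,  3.49051275e-04,
        7.92027395e-05, -1.84719643e-03]), 'joint_efforts': array([-2.66739837e-03, -4.29503167e+01, -3.26125646e+01, -2.74176446e-04,
        5.36290536e-03, -1.34595004e-05]), 'ee_pos': array([0.2028267 , 0.61693289, 0.23018525]), 'ee_rot': array([ 1.58235944e-01,  9.87400832e-01, -9.35185349e-04, -3.30128774e-04]), 'ft_force': array([ 0.3280599 , -0.5555785 ,  0.66147235]), 'ft_torque': array([ 0.01570879, -0.01553966, -0.01308209]), 'finger_force': 0.0, 'finger_gap': 0.9964528305626248}
0.0187
scene [[402.64776086625176, 0.0, 261.15654146337187], [0.0, 402.64776086625176, 192.71666734314795], [0.0, 0.0, 1.0]] -0.1278034855448935 [1.0018581943803206, 0.07409044067753519, 0.7795844084654142] [-0.53635795 -0.14332261 -0.8317324 ] 0.9960174560546875
side [[405.94265267595085, 0.0, 257.25316759888545], [0.0, 405.94265267595085, 195.02991581152256], [0.0, 0.0, 1.0]] -0.09956649304285084 [0.42064566315967594, -0.673082866326054, 0.7011081101987292] [ 0.14116303  0.7028092  -0.69723183] 0.9958292643229166
wrist [[295.2729274210268, 0.0, 254.20012975161484], [0.0, 295.2729274210268, 193.2462035747715], [0.0, 0.0, 1.0]] 0.02091539399056698 [0.13602149345842135, 0.6382640029450958, 0.37354282189805077] [ 0.26493396 -0.08959829 -0.96009486] 0.9958394368489584
```

```bash
python3 - <<'E'
import cv2
for n in ["scene","side"]:
    cv2.imwrite(f"pics/{n}0b.png",cv2.resize(cv2.imread(f"pics/{n}0.png"),(768,576),interpolation=cv2.INTER_CUBIC))
E
```

```text
(no output)
```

View pics/scene0b.png

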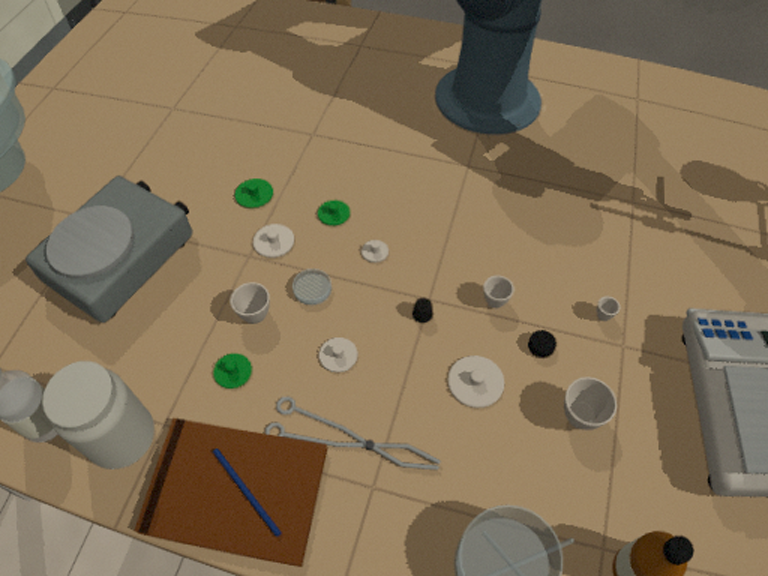

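View pics/side0b.png

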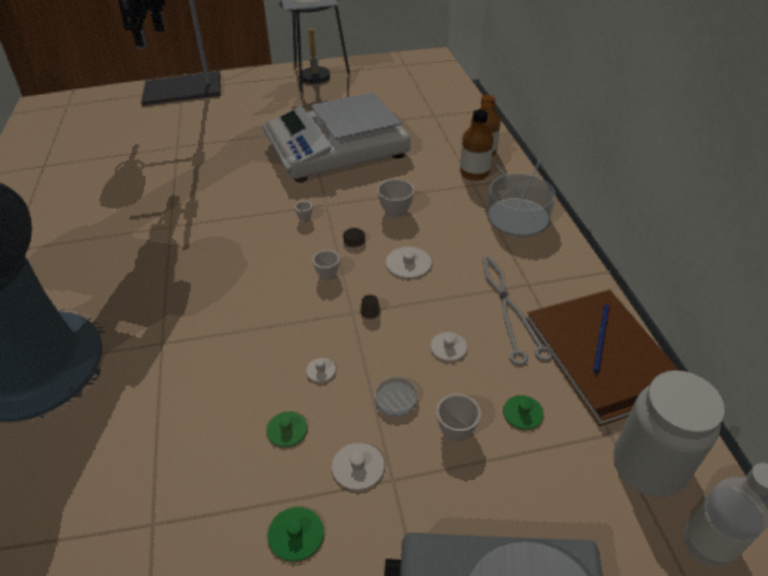

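Scene pixels in the 768-wide view:
- Crucibles: small (608,307), medium (498,291), large (250,301), largest (590,403).
- White lids: small (375,250), large (273,240), medium (338,354), largest (476,381).
- Green discs at (254,193), (333,212) and (232,371) are the decoys. The cap is at (542,343), the stopper at (423,310) and the dish at (312,287).

Next I'll measure these.

```bash
cat > h.py <<'E'
import cv2,numpy as np
from scipy.optimize import least_squares
def rays(d,px):
    px=np.asarray(px,float).reshape(-1,2); K=d["mtx"]; k1=float(d["k1"])
    u=cv2.undistortPoints(px.reshape(-1,1,2),K,np.array([k1,0,0,0.])).reshape(-1,2)
    R=cv2.Rodrigues(d["rvec"])[0]; c=-R.T@np.ravel(d["tvec"])
    return c,np.c_[u,np.ones(len(u))]@R
def plane(d,px,z):
    c,v=rays(d,px); return (c+v*((z-c[2])/v[:,2])[:,None])
def pix(d,P):
    return cv2.projectPoints(np.asarray(P,float).reshape(-1,1,3),d["rvec"],d["tvec"],d["mtx"],np.array([float(d["k1"]),0,0,0]))[0].reshape(-1,2)
def cloud(d):
    h,w=d["z_map"].shape; g=np.stack(np.meshgrid(np.arange(w),np.arange(h)),-1).reshape(-1,2)
    c,v=rays(d,g); return (c+v*d["z_map"].reshape(-1,1)).reshape(h,w,3)
def white(d):
    s=cv2.cvtColor(d["frame"],cv2.COLOR_RGB2HSV); return ((s[:,:,1]<70)&(s[:,:,2]>60)).astype(np.uint8)
def comp(d,px):
    n,l=cv2.connectedComponents(white(d)); x,y=np.round(px).astype(int)
    w=l[y-4:y+5,x-4:x+5]; w=w[w>0]; return (l==np.bincount(w).argmax()).astype(np.uint8)
def circ(p,r):  # robust centre, fixed radius
    f=lambda c:np.hypot(*(p[:,:2]-c).T)-r
    s=least_squares(f,np.median(p[:,:2],0),loss="soft_l1",f_scale=.001); return s.x,np.sqrt(np.mean(s.fun**2))
E
python3 - <<'E'
from h import *
S=dict(np.load("pics/scene0.npz"));D=dict(np.load("pics/side0.npz"))
L={"small":((375,250),(321,370),22),"medium":((338,354),(448,346),28),"large":((273,240),(358,466),34),"largest":((476,381),(409,263),40)}
C={"small":((608,307),(304,211),17,.030),"medium":((498,291),(327,265),23,.037),"large":((250,301),(458,417),29,.044),"largest":((590,403),(396,198),35,.051)}
print("bench z",[np.median(cloud(d)[150:250,200:300,2]).round(4) for d in (S,D)])
for n,(a,b,r) in L.items():
    for d,px in((S,a),(D,b)):
        m=comp(d,np.array(px)/1.5); k=cv2.findContours(m,0,1)[0]; k=max(k,key=len).reshape(-1,2)
        p=plane(d,k,.005); c,e=circ(p,r/1000); q=cloud(d)[m>0]
        q=q[q[:,2]>.013]; print("lid",n,c.round(4),"err",e.round(4),"diam",(2*np.sqrt(cv2.contourArea(p[:,:2].astype(np.float32))/np.pi)).round(4),"knob",np.median(q[:,:2],0).round(4) if len(q) else 0,len(q),m.sum(),"ztop",np.percentile(q[:,2],95).round(4) if len(q) else 0)
for n,(a,b,r,h) in C.items():
    for d,px in((S,a),(D,b)):
        P=cloud(d); x,y=(np.array(px)/1.5).astype(int); W=P[max(0,y-35):y+35,max(0,x-35):x+35].reshape(-1,3)
        q=W[(W[:,2]>h-.004)&(W[:,2]<h+.006)]
        c0=plane(d,[[x,y]],h)[0,:2]
        q=q[np.hypot(*(q[:,:2]-c0).T)<(r+12)/1000]
        c,e=circ(q,r/1000-.0015)
        m=comp(d,np.array(px)/1.5);k=max(cv2.findContours(m,0,1)[0],key=len).reshape(-1,2); p=plane(d,k,h); c2,e2=circ(p,r/1000)
        print("cru",n,"depth",c.round(4),e.round(4),len(q),"contour",c2.round(4),e2.round(4))
E
```

```text
bench z [np.float64(0.0009), np.float64(0.0001)]
lid small [ 0.4379 -0.1065] err 0.001 diam 0.0428 knob [ 0.4396 -0.1059] 30 220 ztop 0.0242
lid small [ 0.4348 -0.107 ] err 0.0011 diam 0.0448 knob [ 0.4351 -0.1089] 40 285 ztop 0.0232
lid medium [ 0.632  -0.1038] err 0.001 diam 0.0545 knob [ 0.6335 -0.1026] 48 479 ztop 0.0239
lid medium [ 0.6289 -0.1043] err 0.0012 diam 0.0575 knob [ 0.6291 -0.1062] 50 420 ztop 0.0233
lid large [ 0.4628 -0.2727] err 0.0011 diam 0.067 knob [ 0.4645 -0.2723] 49 491 ztop 0.0232
lid large [ 0.4601 -0.2728] err 0.0006 diam 0.0683 knob [ 0.4598 -0.2751] 81 932 ztop 0.7011
lid largest [0.6184 0.0961] err 0.0009 diam 0.0786 knob [0.6205 0.0952] 80 1033 ztop 0.0622
lid largest [0.6149 0.0959] err 0.0017 diam 0.0822 knob [0.615  0.0929] 43 560 ztop 0.0226
cru small depth [0.4569 0.2638] 0.0012 70 contour [0.4593 0.2633] 0.0036
cru small depth [0.4533 0.2634] 0.0017 40 contour [0.4534 0.2556] 0.0106
cru medium depth [0.4766 0.0969] 0.0013 100 contour [0.4793 0.0977] 0.0035
cru medium depth [0.474  0.0968] 0.0016 67 contour [0.4736 0.0916] 0.0101
cru large depth [ 0.601  -0.2471] 0.0014 146 contour [ 0.603  -0.2459] 0.0043
cru large depth [ 0.5979 -0.2475] 0.0015 162 contour [ 0.5975 -0.2491] 0.0051
cru largest depth [0.6295 0.2478] 0.0016 206 contour [0.6313 0.247 ] 0.0024
cru largest depth [0.6276 0.2479] 0.0016 48 contour [0.6239 0.2347] 0.0175
```

```bash
python3 - <<'E'
from h import *
S=dict(np.load("pics/scene0.npz"))
P=cloud(S).reshape(-1,3)
for n,c in {"cru small":(.455,.2636),"cru largest":(.6286,.2479),"cru large":(.5995,-.2473),"lid large":(.4615,-.2728),"path":(.45,.4)}.items():
    q=P[P[:,2]>.06]; dd=np.hypot(*(q[:,:2]-c).T); i=dd.argmin(); print(n,dd[i].round(3),q[i].round(3))
w=P[(P[:,1]>.2)&(P[:,1]<.75)&(P[:,0]>.1)&(P[:,0]<.8)]; print("max z left",np.percentile(w[:,2],[90,99,100]))
cv2.imwrite("pics/crop.png",cv2.resize(S["frame"][110:280,140:345,::-1],(723,600),interpolation=cv2.INTER_CUBIC))
E
```

```text
cru small 0.132 [0.469 0.395 0.06 ]
cru largest 0.174 [0.795 0.198 0.06 ]
cru large 0.173 [ 0.544 -0.411  0.062]
lid large 0.133 [ 0.494 -0.402  0.066]
path 0.02 [0.469 0.395 0.06 ]
max z left [0.05499615 0.07734861 0.10367807]
```

View pics/crop.png

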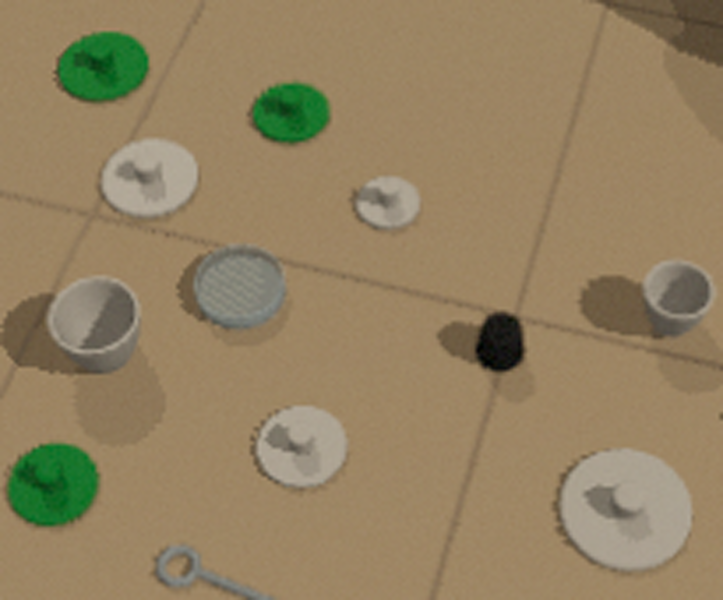

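Request:
{"name": "send_rows", "arguments": {"force": 25, "targets": [{"hand": 0.5, "dx": 0.9, "dy": -1, "dz": 0, "yaw": 0.607}, {"hand": 0.5, "dx": 0.9, "dy": -1, "dz": 0, "yaw": 0.607}, {"hand": 0.5, "dx": 0.9, "dy": -1, "dz": 0, "yaw": 0.607}, {"hand": 0.5, "dx": 0.9, "dy": -1, "dz": 0, "yaw": 0.607}, {"hand": 0.5, "dx": 0.9, "dy": -1, "dz": 0, "yaw": 0.607}, {"hand": 0.5, "dx": 0.9, "dy": -1, "dz": 0, "yaw": 0.607}, {"hand": 0.5, "dx": 0.9, "dy": -1, "dz": 0, "yaw": 0.607}, {"hand": 0.5, "dx": 0.9, "dy": -1, "dz": 0, "yaw": 0.607}, {"hand": 0.5, "dx": 0.9, "dy": -1, "dz": 0, "yaw": 0.607}, {"hand": 0.5, "dx": 0.9, "dy": -1, "dz": 0, "yaw": 0.607}]}}

```text
t: 1.15
ee_pos: [0.4737, 0.3164, 0.231]
ee_rot: [0.001, 1.0, -0.0, -0.0]
ft_force: [-1.0, 0.1, 0.5]
finger_gap: 0.501
finger_force: 0.0
```

The crop confirms four white lids, with diameters matching 44/56/68/80 mm, and three green decoys. I'll take the largest lid first, hovering over it to cross-check with the wrist camera.

Request:
{"name": "send_rows", "arguments": {"targets": [{"hand": 0.5, "dx": 0.24, "dy": -0.37, "dz": -0.1, "yaw": 0}, {"hand": 0.5, "dx": 0.48, "dy": -0.735, "dz": -0.2, "yaw": 0}, {"hand": 0.5, "dx": 0.48, "dy": -0.735, "dz": -0.3, "yaw": 0}, {"hand": 0.5, "dx": 0.48, "dy": -0.735, "dz": -0.3, "yaw": 0}, {"hand": 0.5, "dx": 0.48, "dy": -0.735, "dz": -0.3, "yaw": 0}, {"hand": 0.5, "dx": 0.48, "dy": -0.735, "dz": -0.3, "yaw": 0}, {"hand": 0.5, "dx": 0.48, "dy": -0.735, "dz": -0.3, "yaw": 0}, {"hand": 0.5, "dx": 0.48, "dy": -0.735, "dz": -0.3, "yaw": 0}, {"hand": 0.5, "dx": 0.48, "dy": -0.735, "dz": -0.3, "yaw": 0}, {"hand": 0.5, "dx": 0.48, "dy": -0.735, "dz": -0.3, "yaw": 0}]}}

```text
t: 2.15
ee_pos: [0.6168, 0.0987, 0.1421]
ee_rot: [-0.001, 1.0, 0.0, 0.001]
ft_force: [0.2, -0.4, -0.3]
finger_gap: 0.503
finger_force: 0.0
```

```bash
python3 - <<'E'
from h import *
from workcell import eyes,sense
d=eyes.read_camera("wrist"); cv2.imwrite("pics/w1.png",d["frame"][:,:,::-1]); np.savez("pics/w1.npz",**d)
print(sense()["ee_pos"],sense()["ee_rot"])
s=[.6167,.096,.005]; p=pix(d,[s,[.6286,.2479,.051],[.4753,.0969,.037]]); print(p)
m=comp(d,p[0]); k=max(cv2.findContours(m,0,1)[0],key=len).reshape(-1,2); P=plane(d,k,.005); print(circ(P,.040), 2*np.sqrt(cv2.contourArea(P[:,:2].astype(np.float32))/np.pi))
E
```

```text
[0.61685723 0.09849852 0.14207248] [-1.05487534e-03  9.99999298e-01  5.96267131e-05  5.36640703e-04]
[[252.7580253  182.01370502]
 [434.68774789 209.66850916]
 [253.89355666   5.5186387 ]]
(array([0.61646437, 0.09574647]), np.float64(0.00039964497212499454)) 0.08053725932394791
```

View pics/w1.png

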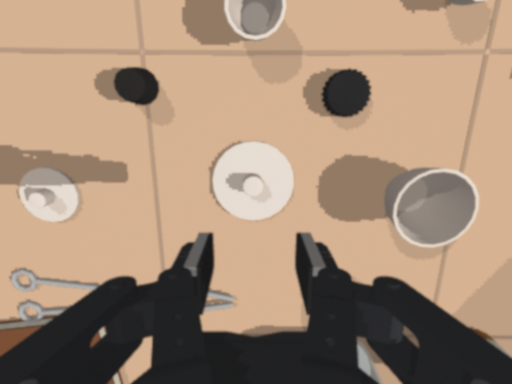

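The wrist picture shows the largest lid at (253,181) with the knob at (253,186), the largest crucible at (434,207), the cap at (346,92) and the stopper at (136,85). It agrees with the two-view averages to within 1 mm. Descending.

Request:
{"name": "send_rows", "arguments": {"targets": [{"hand": 0.5, "dx": 0, "dy": -0.007, "dz": -0.15, "yaw": 0}, {"hand": 0.5, "dx": 0, "dy": -0.007, "dz": -0.25, "yaw": 0}, {"hand": 0.5, "dx": 0, "dy": -0.007, "dz": -0.32, "yaw": 0}, {"hand": 0.5, "dx": 0, "dy": -0.007, "dz": -0.37, "yaw": 0}, {"hand": 0.5, "dx": 0, "dy": -0.007, "dz": -0.4, "yaw": 0}, {"hand": 0.5, "dx": 0, "dy": -0.007, "dz": -0.42, "yaw": 0}, {"hand": 0.5, "dx": 0, "dy": -0.007, "dz": -0.43, "yaw": 0}, {"hand": 0.5, "dx": 0, "dy": -0.007, "dz": -0.435, "yaw": 0}, {"hand": 0.5, "dx": 0, "dy": -0.007, "dz": -0.435, "yaw": 0}, {"hand": 0.5, "dx": 0, "dy": -0.007, "dz": -0.435, "yaw": 0}]}}

```text
t: 3.2
ee_pos: [0.6176, 0.0948, 0.0115]
ee_rot: [-0.0, 1.0, -0.0, 0.001]
ft_force: [-1.3, 0.5, 0.8]
finger_gap: 0.501
finger_force: 0.0
```

Request:
{"name": "send_rows", "arguments": {"force": 30, "targets": [{"hand": 0.5, "dz": -0.003}, {"hand": 0, "dz": -0.003}, {"hand": 0, "dz": -0.003}, {"hand": 0, "dz": -0.003}, {"hand": 0, "dz": -0.003}, {"hand": 0, "dz": -0.003}, {"hand": 0, "dz": -0.003}, {"hand": 0, "dz": -0.003}, {"hand": 0, "dz": -0.003}, {"hand": 0, "dz": -0.003}]}}

```text
$.targets[0]: bad value
```

```bash
python3 - <<'E'
from workcell import sense
for _ in range(3):
    s=sense(); print(s["ee_pos"],s["finger_gap"],s["finger_force"],s["ft_force"])
E
```

```text
[0.6176305  0.09483825 0.01149683] 0.5009096581570462 0.0 [-1.27679471  0.45859648  0.78196548]
[0.6176305  0.09483825 0.01149683] 0.5009096581570462 0.0 [-1.27679471  0.45859648  0.78196548]
[0.6176305  0.09483825 0.01149683] 0.5009096581570462 0.0 [-1.27679471  0.45859648  0.78196548]
```

All five fields are required in every row.

Request:
{"name": "send_rows", "arguments": {"force": 30, "targets": [{"hand": 0.5, "dx": 0, "dy": 0, "dz": -0.003, "yaw": 0}, {"hand": 0, "dx": 0, "dy": 0, "dz": -0.003, "yaw": 0}, {"hand": 0, "dx": 0, "dy": 0, "dz": -0.003, "yaw": 0}, {"hand": 0, "dx": 0, "dy": 0, "dz": -0.003, "yaw": 0}, {"hand": 0, "dx": 0, "dy": 0, "dz": -0.003, "yaw": 0}, {"hand": 0, "dx": 0, "dy": 0, "dz": -0.003, "yaw": 0}, {"hand": 0, "dx": 0, "dy": 0, "dz": -0.003, "yaw": 0}, {"hand": 0, "dx": 0, "dy": 0, "dz": -0.003, "yaw": 0}, {"hand": 0, "dx": 0, "dy": 0, "dz": -0.003, "yaw": 0}, {"hand": 0, "dx": 0, "dy": 0, "dz": -0.003, "yaw": 0}]}}

```text
t: 4.2
ee_pos: [0.6173, 0.0949, 0.0102]
ee_rot: [0.0, 1.0, 0.0, 0.0]
ft_force: [-1.2, 0.8, 4.8]
finger_gap: 0.212
finger_force: 29.5
```

Request:
{"name": "send_rows", "arguments": {"targets": [{"hand": 0, "dx": 0, "dy": 0, "dz": 0.05, "yaw": 0}, {"hand": 0, "dx": 0, "dy": 0, "dz": 0.15, "yaw": 0}, {"hand": 0, "dx": 0, "dy": 0, "dz": 0.3, "yaw": 0}, {"hand": 0, "dx": 0.01, "dy": 0.1, "dz": 0.35, "yaw": 0}, {"hand": 0, "dx": 0.02, "dy": 0.22, "dz": 0.35, "yaw": 0}, {"hand": 0, "dx": 0.04, "dy": 0.34, "dz": 0.35, "yaw": 0}, {"hand": 0, "dx": 0.04, "dy": 0.44, "dz": 0.35, "yaw": 0}, {"hand": 0, "dx": 0.04, "dy": 0.51, "dz": 0.33, "yaw": 0}, {"hand": 0, "dx": 0.04, "dy": 0.51, "dz": 0.3, "yaw": 0}, {"hand": 0, "dx": 0.04, "dy": 0.51, "dz": 0.3, "yaw": 0}]}}

```text
t: 5.2
ee_pos: [0.6277, 0.2475, 0.0981]
ee_rot: [-0.0, 1.0, -0.001, -0.002]
ft_force: [-0.4, -1.2, -1.0]
finger_gap: 0.216
finger_force: 29.5
```

```bash
python3 - <<'E'
from h import *
from workcell import eyes,sense
for n in ("wrist","scene","side"):
    d=eyes.read_camera(n); np.savez(f"pics/{n}2.npz",**d); cv2.imwrite(f"pics/{n}2.png",d["frame"][:,:,::-1])
s=sense();print(s["ee_pos"],s["finger_gap"])
a=[cv2.imread("pics/wrist2.png"),cv2.resize(cv2.imread("pics/scene2.png")[200:328,330:501],(512,384),interpolation=cv2.INTER_CUBIC)]
cv2.imwrite("pics/v2.png",cv2.resize(np.hstack(a),(800,300)))
E
```

```text
[0.62916077 0.24676707 0.09991922] 0.21282489658287485
```

View pics/v2.png

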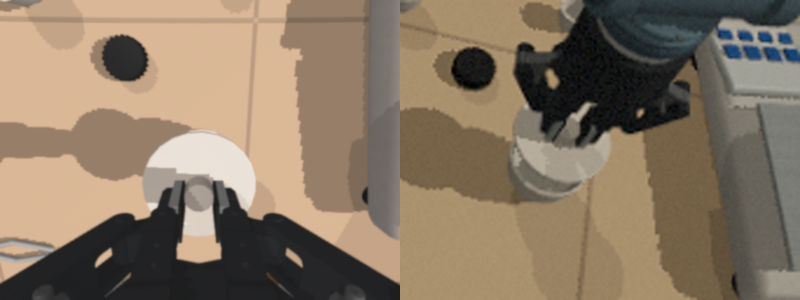

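The lid is held level over the largest crucible (wrist half at (199,183), scene half at (560,135)). Lowering gently.

Request:
{"name": "send_rows", "arguments": {"targets": [{"hand": 0, "dx": 0, "dy": 0, "dz": -0.03, "yaw": 0}, {"hand": 0, "dx": 0, "dy": 0, "dz": -0.06, "yaw": 0}, {"hand": 0, "dx": 0, "dy": 0, "dz": -0.09, "yaw": 0}, {"hand": 0, "dx": 0, "dy": 0, "dz": -0.105, "yaw": 0}, {"hand": 0, "dx": 0, "dy": 0, "dz": -0.112, "yaw": 0}, {"hand": 0, "dx": 0, "dy": 0, "dz": -0.117, "yaw": 0}, {"hand": 0, "dx": 0, "dy": 0, "dz": -0.121, "yaw": 0}, {"hand": 0, "dx": 0, "dy": 0, "dz": -0.124, "yaw": 0}, {"hand": 0, "dx": 0, "dy": 0, "dz": -0.126, "yaw": 0}, {"hand": 0, "dx": 0, "dy": 0, "dz": -0.126, "yaw": 0}]}}

```text
t: 6.35
ee_pos: [0.6292, 0.2479, 0.0622]
ee_rot: [-0.0, 1.0, 0.0, 0.0]
ft_force: [-0.3, 0.2, -0.2]
finger_gap: 0.215
finger_force: 29.5
```

Request:
{"name": "send_rows", "arguments": {"targets": [{"hand": 0, "dx": 0, "dy": 0, "dz": -0.001, "yaw": 0}, {"hand": 0, "dx": 0, "dy": 0, "dz": -0.002, "yaw": 0}, {"hand": 0, "dx": 0, "dy": 0, "dz": -0.003, "yaw": 0}, {"hand": 0, "dx": 0, "dy": 0, "dz": -0.004, "yaw": 0}, {"hand": 0, "dx": 0, "dy": 0, "dz": -0.005, "yaw": 0}, {"hand": 0, "dx": 0, "dy": 0, "dz": -0.005, "yaw": 0}, {"hand": 0, "dx": 0, "dy": 0, "dz": -0.005, "yaw": 0}, {"hand": 0, "dx": 0, "dy": 0, "dz": -0.005, "yaw": 0}, {"hand": 0, "dx": 0, "dy": 0, "dz": -0.005, "yaw": 0}, {"hand": 0, "dx": 0, "dy": 0, "dz": -0.005, "yaw": 0}]}}

```text
t: 7.35
ee_pos: [0.6295, 0.2479, 0.0612]
ee_rot: [-0.0, 1.0, 0.0, 0.0]
ft_force: [-0.8, -0.2, 5.7]
finger_gap: 0.211
finger_force: 30.0
```

Request:
{"name": "send_rows", "arguments": {"targets": [{"hand": 0.3, "dx": 0, "dy": 0, "dz": 0, "yaw": 0}, {"hand": 0.45, "dx": 0, "dy": 0, "dz": 0, "yaw": 0}, {"hand": 0.5, "dx": 0, "dy": 0, "dz": 0, "yaw": 0}, {"hand": 0.5, "dx": 0, "dy": 0, "dz": 0.03, "yaw": 0}, {"hand": 0.5, "dx": 0, "dy": 0, "dz": 0.1, "yaw": 0}, {"hand": 0.5, "dx": 0, "dy": 0, "dz": 0.22, "yaw": 0}, {"hand": 0.5, "dx": 0, "dy": -0.16, "dz": 0.27, "yaw": 0}, {"hand": 0.5, "dx": 0, "dy": -0.32, "dz": 0.27, "yaw": 0}, {"hand": 0.5, "dx": 0, "dy": -0.48, "dz": 0.27, "yaw": 0}, {"hand": 0.5, "dx": 0, "dy": -0.6, "dz": 0.27, "yaw": 0}]}}

```text
t: 8.35
ee_pos: [0.6292, 0.0654, 0.1426]
ee_rot: [0.0, 1.0, -0.0, 0.001]
ft_force: [1.0, -0.1, 0.1]
finger_gap: 0.504
finger_force: 0.0
```

```bash
cat > chk.py <<'E'
import sys
from h import *
from workcell import eyes,sense
# usage: tag x y h r : measure lid on crucible from scene, side, wrist where visible
t=sys.argv[1]; x,y,h,r=map(float,sys.argv[2:6])
for n in ("scene","side","wrist"):
    d=eyes.read_camera(n); np.savez(f"pics/{n}{t}.npz",**d)
    p=pix(d,[[x,y,h+.005]])[0]
    if not(10<p[0]<500 and 10<p[1]<370): continue
    P=cloud(d); q=P.reshape(-1,3); q=q[np.hypot(q[:,0]-x,q[:,1]-y)<r+.012]
    dz=q[(q[:,2]>h)&(q[:,2]<h+.0085)]; kn=q[(q[:,2]>h+.013)&(q[:,2]<h+.03)]
    A=np.c_[dz[:,:2]-[x,y],np.ones(len(dz))]; co=np.linalg.lstsq(A,dz[:,2],rcond=None)[0] if len(dz)>20 else [9]*3
    print(n,"px",p.round(0),"disc n",len(dz),"mean",dz.mean(0).round(4),"bbox mid",((dz.max(0)+dz.min(0))/2)[:2].round(4),"ext",np.ptp(dz[:,:2],axis=0).round(3),"slope",np.round(co[:2],3),"knob",len(kn))
    cv2.imwrite(f"pics/{n}{t}.png",d["frame"][:,:,::-1])
s=sense();print(s["t"],s["ee_pos"],s["finger_gap"])
E
python3 chk.py 3 .6286 .2479 .051 .040
```

```text
scene px [394. 266.] disc n 1061 mean [0.6317 0.246  0.0562] bbox mid [0.6295 0.2465] ext [0.079 0.079] slope [-0.006  0.002] knob 97
side px [264. 125.] disc n 334 mean [0.6245 0.2418 0.0557] bbox mid [0.6262 0.2464] ext [0.075 0.081] slope [0.006 0.012] knob 33
wrist px [486. 195.] disc n 5548 mean [0.6274 0.2366 0.0564] bbox mid [0.6288 0.24  ] ext [0.079 0.068] slope [0.002 0.006] knob 704
8.5 [0.62941463 0.06586939 0.14229678] 0.5023210414220315
```

The largest lid sits flat and within 1.5 mm of centre. Next is the medium lid.

Request:
{"name": "send_rows", "arguments": {"targets": [{"hand": 0.5, "dx": 0.005, "dy": -0.16, "dz": 0, "yaw": 0}, {"hand": 0.5, "dx": 0.005, "dy": -0.32, "dz": 0, "yaw": 0}, {"hand": 0.5, "dx": 0.005, "dy": -0.47, "dz": 0, "yaw": 0}, {"hand": 0.5, "dx": 0.005, "dy": -0.567, "dz": -0.05, "yaw": 0}, {"hand": 0.5, "dx": 0.005, "dy": -0.567, "dz": -0.2, "yaw": 0}, {"hand": 0.5, "dx": 0.005, "dy": -0.567, "dz": -0.32, "yaw": 0}, {"hand": 0.5, "dx": 0.005, "dy": -0.567, "dz": -0.39, "yaw": 0}, {"hand": 0.5, "dx": 0.005, "dy": -0.567, "dz": -0.42, "yaw": 0}, {"hand": 0.5, "dx": 0.005, "dy": -0.567, "dz": -0.435, "yaw": 0}, {"hand": 0.5, "dx": 0.005, "dy": -0.567, "dz": -0.437, "yaw": 0}]}}

```text
t: 9.5
ee_pos: [0.6315, -0.1018, 0.0113]
ee_rot: [-0.0, 1.0, -0.0, 0.001]
ft_force: [-0.6, 0.5, -0.2]
finger_gap: 0.5
finger_force: 0.0
```

Request:
{"name": "send_rows", "arguments": {"targets": [{"hand": 0.5, "dx": 0, "dy": 0, "dz": 0, "yaw": 0}, {"hand": 0.5, "dx": 0, "dy": 0, "dz": 0, "yaw": 0}, {"hand": 0, "dx": 0, "dy": 0, "dz": 0, "yaw": 0}, {"hand": 0, "dx": 0, "dy": 0, "dz": 0, "yaw": 0}, {"hand": 0, "dx": 0, "dy": 0, "dz": 0, "yaw": 0}, {"hand": 0, "dx": 0, "dy": 0, "dz": 0, "yaw": 0}, {"hand": 0, "dx": 0, "dy": 0, "dz": 0, "yaw": 0}, {"hand": 0, "dx": 0, "dy": 0, "dz": 0, "yaw": 0}, {"hand": 0, "dx": 0, "dy": 0, "dz": 0, "yaw": 0}, {"hand": 0, "dx": 0, "dy": 0, "dz": 0, "yaw": 0}]}}

```text
t: 10.5
ee_pos: [0.6311, -0.1024, 0.0113]
ee_rot: [0.0, 1.0, -0.0, 0.0]
ft_force: [-1.9, 1.1, 4.9]
finger_gap: 0.166
finger_force: 29.4
```

Request:
{"name": "send_rows", "arguments": {"targets": [{"hand": 0, "dx": 0, "dy": 0, "dz": 0.05, "yaw": 0}, {"hand": 0, "dx": 0, "dy": 0, "dz": 0.18, "yaw": 0}, {"hand": 0, "dx": -0.05, "dy": 0.06, "dz": 0.25, "yaw": 0}, {"hand": 0, "dx": -0.14, "dy": 0.18, "dz": 0.25, "yaw": 0}, {"hand": 0, "dx": -0.23, "dy": 0.3, "dz": 0.25, "yaw": 0}, {"hand": 0, "dx": -0.32, "dy": 0.42, "dz": 0.25, "yaw": 0}, {"hand": 0, "dx": -0.41, "dy": 0.53, "dz": 0.25, "yaw": 0}, {"hand": 0, "dx": -0.48, "dy": 0.62, "dz": 0.23, "yaw": 0}, {"hand": 0, "dx": -0.517, "dy": 0.666, "dz": 0.2, "yaw": 0}, {"hand": 0, "dx": -0.517, "dy": 0.666, "dz": 0.19, "yaw": 0}]}}

```text
t: 11.5
ee_pos: [0.4735, 0.0988, 0.0665]
ee_rot: [-0.001, 1.0, 0.0, -0.001]
ft_force: [-0.2, 0.3, -0.6]
finger_gap: 0.162
finger_force: 29.3
```

Request:
{"name": "send_rows", "arguments": {"targets": [{"hand": 0, "dx": 0, "dy": 0, "dz": 0, "yaw": 0}, {"hand": 0, "dx": 0, "dy": 0, "dz": -0.01, "yaw": 0}, {"hand": 0, "dx": 0, "dy": 0, "dz": -0.02, "yaw": 0}, {"hand": 0, "dx": 0, "dy": 0, "dz": -0.03, "yaw": 0}, {"hand": 0, "dx": 0, "dy": 0, "dz": -0.04, "yaw": 0}, {"hand": 0, "dx": 0, "dy": 0, "dz": -0.048, "yaw": 0}, {"hand": 0, "dx": 0, "dy": 0, "dz": -0.054, "yaw": 0}, {"hand": 0, "dx": 0, "dy": 0, "dz": -0.057, "yaw": 0}, {"hand": 0, "dx": 0, "dy": 0, "dz": -0.06, "yaw": 0}, {"hand": 0, "dx": 0, "dy": 0, "dz": -0.06, "yaw": 0}]}}

```text
t: 12.5
ee_pos: [0.4755, 0.0976, 0.0494]
ee_rot: [-0.0, 1.0, -0.0, -0.0]
ft_force: [0.9, -0.3, -0.6]
finger_gap: 0.165
finger_force: 29.3
```

```bash
python3 - <<'E'
from h import *
from workcell import eyes
d=eyes.read_camera("side"); f=d["frame"][:,:,::-1]; p=pix(d,[[.4753,.0969,.04]])[0].astype(int); print(p)
cv2.imwrite("pics/v4.png",cv2.resize(f[p[1]-45:p[1]+45,p[0]-60:p[0]+60],(720,540),interpolation=cv2.INTER_CUBIC))
E
```

```text
[217 171]
```

View pics/v4.png

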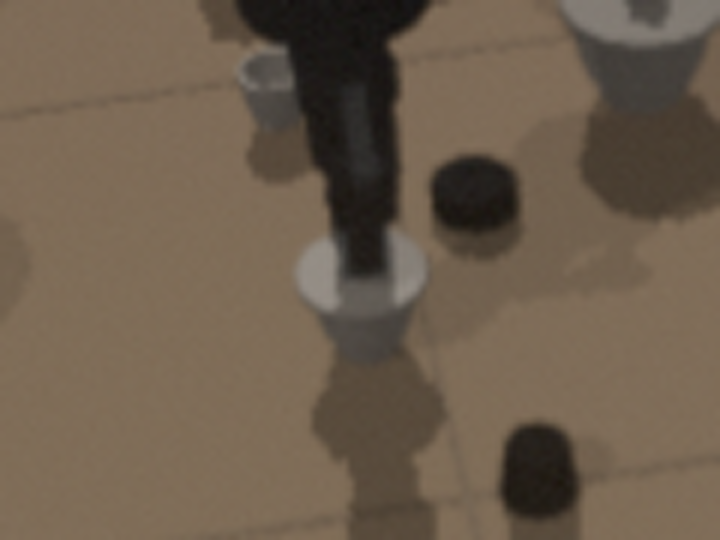

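The side crop shows the medium lid centred just above its crucible at (362,275). Creeping down until it touches.

Request:
{"name": "send_rows", "arguments": {"targets": [{"hand": 0, "dx": 0, "dy": 0, "dz": -0.001, "yaw": 0}, {"hand": 0, "dx": 0, "dy": 0, "dz": -0.002, "yaw": 0}, {"hand": 0, "dx": 0, "dy": 0, "dz": -0.003, "yaw": 0}, {"hand": 0, "dx": 0, "dy": 0, "dz": -0.004, "yaw": 0}, {"hand": 0, "dx": 0, "dy": 0, "dz": -0.005, "yaw": 0}, {"hand": 0, "dx": 0, "dy": 0, "dz": -0.005, "yaw": 0}, {"hand": 0, "dx": 0, "dy": 0, "dz": -0.005, "yaw": 0}, {"hand": 0, "dx": 0, "dy": 0, "dz": -0.005, "yaw": 0}, {"hand": 0, "dx": 0, "dy": 0, "dz": -0.005, "yaw": 0}, {"hand": 0, "dx": 0, "dy": 0, "dz": -0.005, "yaw": 0}]}}

```text
t: 13.55
ee_pos: [0.4758, 0.0975, 0.0483]
ee_rot: [0.0, 1.0, -0.0, 0.0]
ft_force: [-0.8, 0.2, 4.0]
finger_gap: 0.164
finger_force: 29.6
```

Request:
{"name": "send_rows", "arguments": {"targets": [{"hand": 0.25, "dx": 0, "dy": 0, "dz": 0, "yaw": 0}, {"hand": 0.4, "dx": 0, "dy": 0, "dz": 0, "yaw": 0}, {"hand": 0.45, "dx": 0, "dy": 0, "dz": 0, "yaw": 0}, {"hand": 0.45, "dx": 0, "dy": 0, "dz": 0.03, "yaw": 0}, {"hand": 0.45, "dx": 0, "dy": 0, "dz": 0.1, "yaw": 0}, {"hand": 0.45, "dx": 0, "dy": 0, "dz": 0.2, "yaw": 0}, {"hand": 0.45, "dx": -0.03, "dy": -0.14, "dz": 0.26, "yaw": 0}, {"hand": 0.45, "dx": -0.06, "dy": -0.3, "dz": 0.26, "yaw": 0}, {"hand": 0.45, "dx": -0.1, "dy": -0.45, "dz": 0.26, "yaw": 0}, {"hand": 0.45, "dx": -0.13, "dy": -0.58, "dz": 0.26, "yaw": 0}]}}

```text
t: 14.55
ee_pos: [0.436, -0.0782, 0.127]
ee_rot: [0.0, 1.0, -0.0, 0.001]
ft_force: [0.9, -0.3, -0.2]
finger_gap: 0.45
finger_force: 0.0
```

```bash
python3 chk.py 5 .4753 .0969 .037 .028
```

```text
scene px [332. 190.] disc n 362 mean [0.4792 0.096  0.0425] bbox mid [0.4759 0.0962] ext [0.057 0.055] slope [-0.005 -0.012] knob 45
side px [217. 171.] disc n 155 mean [0.4827 0.0893 0.0414] bbox mid [0.4786 0.0959] ext [0.046 0.055] slope [-0.028  0.015] knob 33
wrist px [468. 242.] disc n 2853 mean [0.4726 0.0929 0.0424] bbox mid [0.4757 0.0953] ext [0.057 0.056] slope [0.007 0.011] knob 464
14.7 [ 0.43638613 -0.07832257  0.12674944] 0.44768437355821744
```

Request:
{"name": "send_rows", "arguments": {"targets": [{"hand": 0.45, "dx": 0, "dy": -0.095, "dz": -0.05, "yaw": 0}, {"hand": 0.45, "dx": 0, "dy": -0.095, "dz": -0.15, "yaw": 0}, {"hand": 0.45, "dx": 0, "dy": -0.095, "dz": -0.25, "yaw": 0}, {"hand": 0.45, "dx": 0, "dy": -0.095, "dz": -0.32, "yaw": 0}, {"hand": 0.45, "dx": 0, "dy": -0.095, "dz": -0.36, "yaw": 0}, {"hand": 0.45, "dx": 0, "dy": -0.095, "dz": -0.38, "yaw": 0}, {"hand": 0.45, "dx": 0, "dy": -0.095, "dz": -0.385, "yaw": 0}, {"hand": 0.45, "dx": 0, "dy": -0.095, "dz": -0.385, "yaw": 0}, {"hand": 0.45, "dx": 0, "dy": -0.095, "dz": -0.385, "yaw": 0}, {"hand": 0.45, "dx": 0, "dy": -0.095, "dz": -0.385, "yaw": 0}]}}

```text
t: 15.7
ee_pos: [0.4372, -0.1052, 0.0113]
ee_rot: [-0.0, 1.0, -0.0, 0.001]
ft_force: [-0.3, 0.5, -0.4]
finger_gap: 0.45
finger_force: 0.0
```

Request:
{"name": "send_rows", "arguments": {"targets": [{"hand": 0, "dx": 0, "dy": 0, "dz": 0, "yaw": 0}, {"hand": 0, "dx": 0, "dy": 0, "dz": 0, "yaw": 0}, {"hand": 0, "dx": 0, "dy": 0, "dz": 0, "yaw": 0}, {"hand": 0, "dx": 0, "dy": 0, "dz": 0, "yaw": 0}, {"hand": 0, "dx": 0, "dy": 0, "dz": 0, "yaw": 0}, {"hand": 0, "dx": 0, "dy": 0, "dz": 0, "yaw": 0}, {"hand": 0, "dx": 0, "dy": 0, "dz": 0, "yaw": 0}, {"hand": 0, "dx": 0, "dy": 0, "dz": 0, "yaw": 0}, {"hand": 0, "dx": 0, "dy": 0, "dz": 0, "yaw": 0}, {"hand": 0, "dx": 0, "dy": 0, "dz": 0, "yaw": 0}]}}

```text
t: 16.7
ee_pos: [0.4368, -0.1051, 0.0109]
ee_rot: [0.0, 1.0, -0.0, 0.0]
ft_force: [-2.2, 0.5, 5.7]
finger_gap: 0.142
finger_force: 29.4
```

Request:
{"name": "send_rows", "arguments": {"targets": [{"hand": 0, "dx": 0, "dy": 0, "dz": 0.05, "yaw": 0}, {"hand": 0, "dx": 0, "dy": 0, "dz": 0.18, "yaw": 0}, {"hand": 0, "dx": 0, "dy": 0.05, "dz": 0.3, "yaw": 0}, {"hand": 0, "dx": 0.01, "dy": 0.17, "dz": 0.33, "yaw": 0}, {"hand": 0, "dx": 0.02, "dy": 0.32, "dz": 0.33, "yaw": 0}, {"hand": 0, "dx": 0.03, "dy": 0.47, "dz": 0.33, "yaw": 0}, {"hand": 0, "dx": 0.04, "dy": 0.62, "dz": 0.33, "yaw": 0}, {"hand": 0, "dx": 0.05, "dy": 0.76, "dz": 0.33, "yaw": 0}, {"hand": 0, "dx": 0.063, "dy": 0.9, "dz": 0.33, "yaw": 0}, {"hand": 0, "dx": 0.063, "dy": 1, "dz": 0.3, "yaw": 0}]}}

```text
t: 17.7
ee_pos: [0.4562, 0.1976, 0.1013]
ee_rot: [-0.001, 1.0, 0.0, 0.001]
ft_force: [1.7, -0.1, -0.6]
finger_gap: 0.14
finger_force: 29.3
```

Request:
{"name": "send_rows", "arguments": {"targets": [{"hand": 0, "dx": 0, "dy": 0.12, "dz": -0.05, "yaw": 0}, {"hand": 0, "dx": 0, "dy": 0.2, "dz": -0.1, "yaw": 0}, {"hand": 0, "dx": 0, "dy": 0.23, "dz": -0.14, "yaw": 0}, {"hand": 0, "dx": 0, "dy": 0.23, "dz": -0.165, "yaw": 0}, {"hand": 0, "dx": 0, "dy": 0.23, "dz": -0.18, "yaw": 0}, {"hand": 0, "dx": 0, "dy": 0.23, "dz": -0.185, "yaw": 0}, {"hand": 0, "dx": 0, "dy": 0.23, "dz": -0.19, "yaw": 0}, {"hand": 0, "dx": 0, "dy": 0.23, "dz": -0.19, "yaw": 0}, {"hand": 0, "dx": 0, "dy": 0.23, "dz": -0.19, "yaw": 0}, {"hand": 0, "dx": 0, "dy": 0.23, "dz": -0.19, "yaw": 0}]}}

```text
t: 18.7
ee_pos: [0.4557, 0.264, 0.0439]
ee_rot: [0.0, 1.0, 0.0, 0.0]
ft_force: [0.3, -0.1, -0.8]
finger_gap: 0.14
finger_force: 29.3
```

```bash
python3 - <<'E'
from h import *
from workcell import eyes
o=[]
for n in("side","scene"):
    d=eyes.read_camera(n); f=d["frame"][:,:,::-1]; p=pix(d,[[.4551,.2636,.03]])[0].astype(int); print(p)
    o.append(cv2.resize(f[p[1]-35:p[1]+35,p[0]-35:p[0]+35],(400,400),interpolation=cv2.INTER_CUBIC))
cv2.imwrite("pics/v6.png",np.hstack(o))
E
```

```text
[202 137]
[405 202]
```

View pics/v6.png

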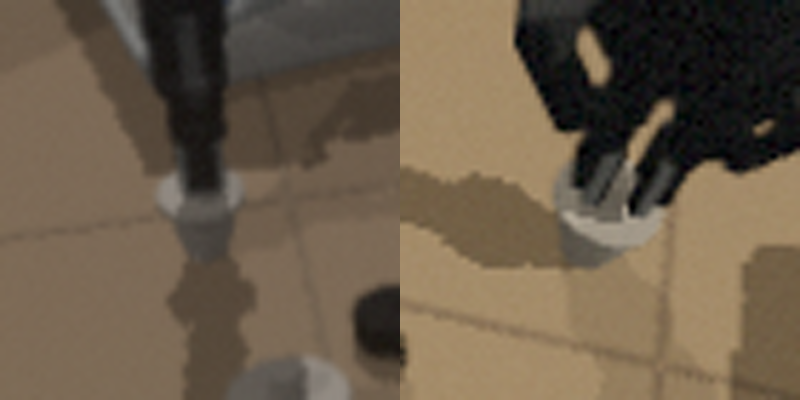

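The small lid hovers centred over its crucible (side half at (200,195), scene half at (610,215)). Creeping down about 3 mm.

Request:
{"name": "send_rows", "arguments": {"targets": [{"hand": 0, "dx": 0, "dy": 0, "dz": -0.003, "yaw": 0}, {"hand": 0, "dx": 0, "dy": 0, "dz": -0.005, "yaw": 0}, {"hand": 0, "dx": 0, "dy": 0, "dz": -0.007, "yaw": 0}, {"hand": 0, "dx": 0, "dy": 0, "dz": -0.008, "yaw": 0}, {"hand": 0, "dx": 0, "dy": 0, "dz": -0.009, "yaw": 0}, {"hand": 0, "dx": 0, "dy": 0, "dz": -0.01, "yaw": 0}, {"hand": 0, "dx": 0, "dy": 0, "dz": -0.011, "yaw": 0}, {"hand": 0, "dx": 0, "dy": 0, "dz": -0.011, "yaw": 0}, {"hand": 0, "dx": 0, "dy": 0, "dz": -0.011, "yaw": 0}, {"hand": 0, "dx": 0, "dy": 0, "dz": -0.011, "yaw": 0}]}}

```text
t: 19.8
ee_pos: [0.4562, 0.2642, 0.0413]
ee_rot: [-0.0, 1.0, 0.0, 0.001]
ft_force: [-1.5, -0.8, 7.0]
finger_gap: 0.14
finger_force: 29.9
```

Request:
{"name": "send_rows", "arguments": {"targets": [{"hand": 0.25, "dx": 0, "dy": 0, "dz": 0, "yaw": 0}, {"hand": 0.4, "dx": 0, "dy": 0, "dz": 0, "yaw": 0}, {"hand": 0.45, "dx": 0, "dy": 0, "dz": 0, "yaw": 0}, {"hand": 0.45, "dx": 0, "dy": 0, "dz": 0.03, "yaw": 0}, {"hand": 0.45, "dx": 0, "dy": 0, "dz": 0.1, "yaw": 0}, {"hand": 0.45, "dx": 0, "dy": 0, "dz": 0.2, "yaw": 0}, {"hand": 0.45, "dx": 0, "dy": -0.12, "dz": 0.3, "yaw": 0}, {"hand": 0.45, "dx": 0, "dy": -0.28, "dz": 0.3, "yaw": 0}, {"hand": 0.45, "dx": 0, "dy": -0.44, "dz": 0.3, "yaw": 0}, {"hand": 0.45, "dx": 0, "dy": -0.6, "dz": 0.3, "yaw": 0}]}}

```text
t: 20.8
ee_pos: [0.4554, 0.0826, 0.1312]
ee_rot: [-0.001, 1.0, -0.0, 0.001]
ft_force: [0.9, -0.2, 0.1]
finger_gap: 0.452
finger_force: 0.0
```

Request:
{"name": "send_rows", "arguments": {"targets": [{"hand": 0.45, "dx": 0.017, "dy": -0.16, "dz": 0, "yaw": 0}, {"hand": 0.45, "dx": 0.017, "dy": -0.32, "dz": 0, "yaw": 0}, {"hand": 0.45, "dx": 0.017, "dy": -0.48, "dz": 0, "yaw": 0}, {"hand": 0.45, "dx": 0.017, "dy": -0.64, "dz": 0, "yaw": 0}, {"hand": 0.45, "dx": 0.017, "dy": -0.8, "dz": 0, "yaw": 0}, {"hand": 0.45, "dx": 0.017, "dy": -0.9, "dz": 0, "yaw": 0}, {"hand": 0.45, "dx": 0.017, "dy": -1, "dz": 0, "yaw": 0}, {"hand": 0.45, "dx": 0.017, "dy": -1, "dz": 0, "yaw": 0}, {"hand": 0.45, "dx": 0.017, "dy": -1, "dz": 0, "yaw": 0}, {"hand": 0.45, "dx": 0.017, "dy": -1, "dz": 0, "yaw": 0}]}}

```text
t: 21.8
ee_pos: [0.4604, -0.215, 0.1302]
ee_rot: [-0.0, 1.0, 0.0, -0.0]
ft_force: [0.8, -0.6, 0.1]
finger_gap: 0.452
finger_force: 0.0
```

```bash
python3 chk.py 7 .4551 .2636 .030 .022
```

```text
scene px [406. 202.] disc n 212 mean [0.4584 0.2629 0.0357] bbox mid [0.4559 0.264 ] ext [0.045 0.042] slope [-0.001 -0.005] knob 40chk.py:13: RuntimeWarning: Mean of empty slice.
  print(n,"px",p.round(0),"disc n",len(dz),"mean",dz.mean(0).round(4),"bbox mid",((dz.max(0)+dz.min(0))/2)[:2].round(4),"ext",np.ptp(dz[:,:2],axis=0).round(3),"slope",np.round(co[:2],3),"knob",len(kn))
  ret = um.true_divide(
Traceback (most recent call last):
  File "chk.py", line 13, in <module>
    print(n,"px",p.round(0),"disc n",len(dz),"mean",dz.mean(0).round(4),"bbox mid",((dz.max(0)+dz.min(0))/2)[:2].round(4),"ext",np.ptp(dz[:,:2],axis=0).round(3),"slope",np.round(co[:2],3),"knob",len(kn))
                                                                                     ~~~~~~^^^
ValueError: zero-size array to reduction operation maximum which has no identity
```

The small lid sits flat and centred in the scene view; the arm blocks the side view. Now the large lid.

Request:
{"name": "send_rows", "arguments": {"targets": [{"hand": 0.45, "dx": 0.002, "dy": -0.15, "dz": -0.03, "yaw": 0}, {"hand": 0.45, "dx": 0.002, "dy": -0.192, "dz": -0.13, "yaw": 0}, {"hand": 0.45, "dx": 0.002, "dy": -0.192, "dz": -0.24, "yaw": 0}, {"hand": 0.45, "dx": 0.002, "dy": -0.192, "dz": -0.32, "yaw": 0}, {"hand": 0.45, "dx": 0.002, "dy": -0.192, "dz": -0.37, "yaw": 0}, {"hand": 0.45, "dx": 0.002, "dy": -0.192, "dz": -0.39, "yaw": 0}, {"hand": 0.45, "dx": 0.002, "dy": -0.192, "dz": -0.398, "yaw": 0}, {"hand": 0.45, "dx": 0.002, "dy": -0.192, "dz": -0.398, "yaw": 0}, {"hand": 0.45, "dx": 0.002, "dy": -0.192, "dz": -0.398, "yaw": 0}, {"hand": 0.45, "dx": 0.002, "dy": -0.192, "dz": -0.398, "yaw": 0}]}}

```text
t: 22.9
ee_pos: [0.4618, -0.2741, 0.0119]
ee_rot: [-0.0, 1.0, -0.001, 0.001]
ft_force: [-1.2, -0.2, 0.2]
finger_gap: 0.448
finger_force: 0.0
```

Request:
{"name": "send_rows", "arguments": {"targets": [{"hand": 0, "dx": 0, "dy": 0, "dz": 0, "yaw": 0}, {"hand": 0, "dx": 0, "dy": 0, "dz": 0, "yaw": 0}, {"hand": 0, "dx": 0, "dy": 0, "dz": 0, "yaw": 0}, {"hand": 0, "dx": 0, "dy": 0, "dz": 0, "yaw": 0}, {"hand": 0, "dx": 0, "dy": 0, "dz": 0, "yaw": 0}, {"hand": 0, "dx": 0, "dy": 0, "dz": 0, "yaw": 0}, {"hand": 0, "dx": 0, "dy": 0, "dz": 0, "yaw": 0}, {"hand": 0, "dx": 0, "dy": 0, "dz": 0, "yaw": 0}, {"hand": 0, "dx": 0, "dy": 0, "dz": 0, "yaw": 0}, {"hand": 0, "dx": 0, "dy": 0, "dz": 0, "yaw": 0}]}}

```text
t: 23.9
ee_pos: [0.4614, -0.2738, 0.0114]
ee_rot: [-0.0, 1.0, -0.0, 0.0]
ft_force: [-0.8, 1.7, 5.9]
finger_gap: 0.193
finger_force: 29.4
```

Request:
{"name": "send_rows", "arguments": {"targets": [{"hand": 0, "dx": 0, "dy": 0, "dz": 0.05, "yaw": 0}, {"hand": 0, "dx": 0, "dy": 0, "dz": 0.18, "yaw": 0}, {"hand": 0, "dx": 0.02, "dy": 0, "dz": 0.28, "yaw": 0}, {"hand": 0, "dx": 0.12, "dy": 0.03, "dz": 0.28, "yaw": 0}, {"hand": 0, "dx": 0.24, "dy": 0.06, "dz": 0.28, "yaw": 0}, {"hand": 0, "dx": 0.35, "dy": 0.088, "dz": 0.28, "yaw": 0}, {"hand": 0, "dx": 0.43, "dy": 0.088, "dz": 0.27, "yaw": 0}, {"hand": 0, "dx": 0.46, "dy": 0.088, "dz": 0.25, "yaw": 0}, {"hand": 0, "dx": 0.46, "dy": 0.088, "dz": 0.22, "yaw": 0}, {"hand": 0, "dx": 0.46, "dy": 0.088, "dz": 0.2, "yaw": 0}]}}

```text
t: 24.9
ee_pos: [0.5975, -0.2468, 0.0692]
ee_rot: [0.0, 1.0, 0.001, -0.001]
ft_force: [-0.0, 0.1, -0.8]
finger_gap: 0.188
finger_force: 29.4
```

Request:
{"name": "send_rows", "arguments": {"targets": [{"hand": 0, "dx": 0, "dy": 0, "dz": 0, "yaw": 0}, {"hand": 0, "dx": 0, "dy": 0, "dz": -0.01, "yaw": 0}, {"hand": 0, "dx": 0, "dy": 0, "dz": -0.02, "yaw": 0}, {"hand": 0, "dx": 0, "dy": 0, "dz": -0.03, "yaw": 0}, {"hand": 0, "dx": 0, "dy": 0, "dz": -0.036, "yaw": 0}, {"hand": 0, "dx": 0, "dy": 0, "dz": -0.042, "yaw": 0}, {"hand": 0, "dx": 0, "dy": 0, "dz": -0.045, "yaw": 0}, {"hand": 0, "dx": 0, "dy": 0, "dz": -0.045, "yaw": 0}, {"hand": 0, "dx": 0, "dy": 0, "dz": -0.045, "yaw": 0}, {"hand": 0, "dx": 0, "dy": 0, "dz": -0.045, "yaw": 0}]}}

```text
t: 25.9
ee_pos: [0.5992, -0.2472, 0.0574]
ee_rot: [-0.0, 1.0, -0.0, 0.0]
ft_force: [0.6, -0.9, 0.2]
finger_gap: 0.188
finger_force: 29.4
```

```bash
python3 - <<'E'
from h import *
from workcell import eyes
o=[]
for n in("side","scene"):
    d=eyes.read_camera(n); f=d["frame"][:,:,::-1]; p=pix(d,[[.5995,-.2473,.044]])[0].astype(int); print(p)
    o.append(cv2.resize(f[p[1]-45:p[1]+45,p[0]-45:p[0]+45],(400,400),interpolation=cv2.INTER_CUBIC))
cv2.imwrite("pics/v8.png",np.hstack(o))
E
```

```text
[305 274]
[166 198]
```

View pics/v8.png

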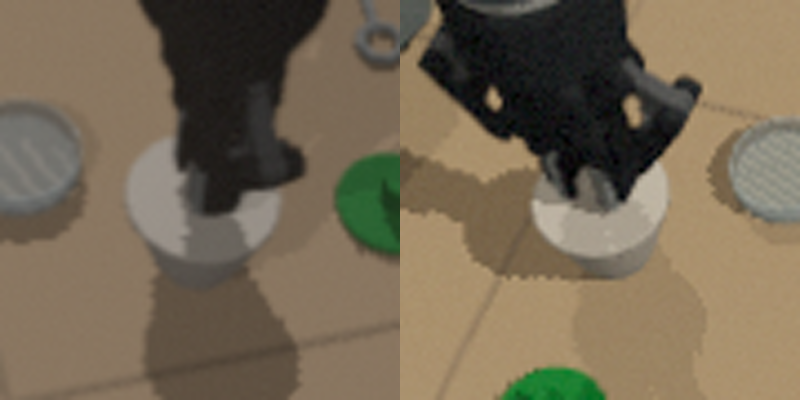

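The large lid hovers centred about 2 mm above its rim (side half at (203,200), scene half at (600,210)). Creeping down.

Request:
{"name": "send_rows", "arguments": {"targets": [{"hand": 0, "dx": 0, "dy": 0, "dz": -0.002, "yaw": 0}, {"hand": 0, "dx": 0, "dy": 0, "dz": -0.004, "yaw": 0}, {"hand": 0, "dx": 0, "dy": 0, "dz": -0.005, "yaw": 0}, {"hand": 0, "dx": 0, "dy": 0, "dz": -0.006, "yaw": 0}, {"hand": 0, "dx": 0, "dy": 0, "dz": -0.007, "yaw": 0}, {"hand": 0, "dx": 0, "dy": 0, "dz": -0.008, "yaw": 0}, {"hand": 0, "dx": 0, "dy": 0, "dz": -0.008, "yaw": 0}, {"hand": 0, "dx": 0, "dy": 0, "dz": -0.008, "yaw": 0}, {"hand": 0, "dx": 0, "dy": 0, "dz": -0.008, "yaw": 0}, {"hand": 0, "dx": 0, "dy": 0, "dz": -0.008, "yaw": 0}]}}

```text
t: 27.0
ee_pos: [0.5994, -0.2473, 0.0555]
ee_rot: [-0.0, 1.0, -0.0, 0.0]
ft_force: [-0.5, 1.7, 4.8]
finger_gap: 0.188
finger_force: 29.9
```

Request:
{"name": "send_rows", "arguments": {"targets": [{"hand": 0.3, "dx": 0, "dy": 0, "dz": 0, "yaw": 0}, {"hand": 0.4, "dx": 0, "dy": 0, "dz": 0, "yaw": 0}, {"hand": 0.45, "dx": 0, "dy": 0, "dz": 0, "yaw": 0}, {"hand": 0.45, "dx": 0, "dy": 0, "dz": 0.03, "yaw": 0}, {"hand": 0.45, "dx": 0, "dy": 0, "dz": 0.1, "yaw": 0}, {"hand": 0.45, "dx": 0, "dy": 0, "dz": 0.2, "yaw": 0}, {"hand": 0.45, "dx": -0.1, "dy": 0.1, "dz": 0.34, "yaw": 0}, {"hand": 0.45, "dx": -0.22, "dy": 0.2, "dz": 0.46, "yaw": 0}, {"hand": 0.45, "dx": -0.34, "dy": 0.3, "dz": 0.58, "yaw": 0}, {"hand": 0.45, "dx": -0.45, "dy": 0.4, "dz": 0.7, "yaw": 0}]}}

```text
t: 28.0
ee_pos: [0.4834, -0.1444, 0.2446]
ee_rot: [0.0, 1.0, -0.0, 0.0]
ft_force: [0.8, -0.6, 0.3]
finger_gap: 0.449
finger_force: 0.0
```

Request:
{"name": "send_rows", "arguments": {"targets": [{"hand": 0.45, "dx": -0.1, "dy": 0, "dz": 0.1, "yaw": 0}, {"hand": 0.45, "dx": -0.1, "dy": 0, "dz": 0.2, "yaw": 0}, {"hand": 0.45, "dx": -0.1, "dy": 0, "dz": 0.2, "yaw": 0}, {"hand": 0.45, "dx": -0.1, "dy": 0, "dz": 0.2, "yaw": 0}, {"hand": 0.45, "dx": -0.1, "dy": 0, "dz": 0.2, "yaw": 0}, {"hand": 0.45, "dx": -0.1, "dy": 0, "dz": 0.2, "yaw": 0}, {"hand": 0.45, "dx": -0.1, "dy": 0, "dz": 0.2, "yaw": 0}, {"hand": 0.45, "dx": -0.1, "dy": 0, "dz": 0.2, "yaw": 0}, {"hand": 0.45, "dx": -0.1, "dy": 0, "dz": 0.2, "yaw": 0}, {"hand": 0.45, "dx": -0.1, "dy": 0, "dz": 0.2, "yaw": 0}]}}

```text
t: 29.0
ee_pos: [0.4547, -0.1453, 0.3029]
ee_rot: [-0.0, 1.0, 0.0, -0.0]
ft_force: [-0.7, -0.3, 0.2]
finger_gap: 0.451
finger_force: 0.0
```

```bash
sed -i 's/    A=np/    if len(dz)<20: print(n,"hidden"); continue\n    A=np/' chk.py
for a in "9a .4551 .2636 .030 .022" "9b .4753 .0969 .037 .028" "9c .5995 -.2473 .044 .034" "9d .6286 .2479 .051 .040"; do python3 chk.py $a; done
python3 -c "
import cv2;cv2.imwrite('pics/f.png',cv2.resize(cv2.imread('pics/scene9d.png'),(768,576),interpolation=cv2.INTER_CUBIC))"
```

```text
scene px [406. 202.] disc n 212 mean [0.4584 0.2627 0.0356] bbox mid [0.4556 0.2639] ext [0.045 0.042] slope [-0.028 -0.011] knob 41
side px [202. 136.] disc n 65 mean [0.4453 0.2563 0.0349] bbox mid [0.4465 0.261 ] ext [0.029 0.039] slope [-0.022  0.034] knob 20
29.15 [ 0.45467511 -0.14535087  0.30300858] 0.45094015289281797
scene px [332. 190.] disc n 362 mean [0.4791 0.0959 0.0425] bbox mid [0.4769 0.0962] ext [0.058 0.055] slope [-0.007 -0.005] knob 48
side px [217. 171.] disc n 232 mean [0.4742 0.0918 0.0413] bbox mid [0.4742 0.0953] ext [0.055 0.055] slope [0.001 0.014] knob 32
wrist px [430. 175.] disc n 1095 mean [0.474  0.0939 0.0425] bbox mid [0.4755 0.0956] ext [0.056 0.054] slope [0.005 0.008] knob 144
29.3 [ 0.45467182 -0.14534786  0.30304002] 0.4515574900355826
scene px [166. 197.] disc n 567 mean [ 0.602  -0.2463  0.0494] bbox mid [ 0.6006 -0.2474] ext [0.067 0.068] slope [-0.007 -0.002] knob 65
side px [306. 273.] disc n 733 mean [ 0.5971 -0.2499  0.049 ] bbox mid [ 0.5978 -0.2469] ext [0.066 0.068] slope [0.    0.017] knob 66
wrist px [187. 257.] disc n 584 mean [ 0.5871 -0.2621  0.0497] bbox mid [ 0.5921 -0.2552] ext [0.054 0.055] slope [ 0.004 -0.006] knob 6
29.45 [ 0.45466882 -0.14532051  0.30303264] 0.4503891076567577
scene px [394. 266.] disc n 1063 mean [0.6317 0.2461 0.0563] bbox mid [0.6297 0.2463] ext [0.079 0.079] slope [-0.005  0.001] knob 99
side px [264. 125.] disc n 353 mean [0.627  0.242  0.0556] bbox mid [0.6277 0.247 ] ext [0.078 0.081] slope [0.006 0.014] knob 37
29.6 [ 0.45465018 -0.14534231  0.30301488] 0.4476706717278951
```

View pics/f.png

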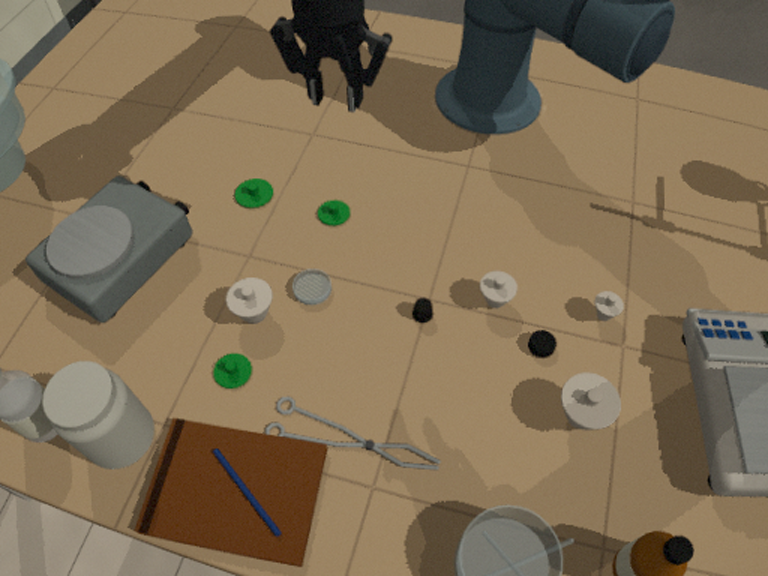

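All four crucibles are covered, at (608,303), (498,287), (249,298) and (591,401). The lids are level and within about 1.5 mm of centre. The cap, dish and green lids are where they were.

```bash
python3 -c "
from workcell import finish_job
print(finish_job())"
```

```text
the job is handed in; nothing more can be done
None
```

I put each of the four lids on its own crucible, flat, knob up and within about 1.5 mm of centre as measured, left the bottle cap and glass dish untouched, and handed the job in at about 30 s of the 102 s allowed; the hand-in returned no verdict.

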